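Load the reference slug into the test cell and hold its bayonet lid at half-way

TASK

Stand the longer of the two brass slugs in the nest of the test cell on the bench and let go of it, then lower the bayonet lid over it with its lugs through the two notches and turn it clockwise until the bar on the lid lines up with the long single half-way ribs on the collar, well short of the short double lock ribs. The sprung ring pushes back, so finish while still gripping the lid's bar and holding it there: do not let go. Leave the short slug, the tray, the screwdriver and the meter alone.

Things in the scene. Friction and masses are not known exactly. Their poses are not given: they have to be found in the camera images.
- cell: Test cell fixed to the bench: aluminium plate 120 x 110 x 8 mm (x, y), round dark collar 90 mm across in its middle. Origin: centre of the underside, z up. Two entry notches lie on its +x and -x axis. A lid on the collar's floor (20 mm above the bench) turns only clockwise seen from above; a stop blocks anticlockwise. Entry is at 0, half-way 0.70 rad, double lock ribs 1.40 rad.
- mouth (a point): Centre of the collar's mouth: top of the flat aluminium roof ring, 34 mm above the bench. The ring is 4 mm thick, its opening 66 mm across; two notches, each 18 mm wide and open to 39 mm from the axis, let the lid's lugs down. The lugs then turn beneath the ring.
- half_rib (a point): Centre of the long black rib on the roof ring that marks half-way, 18 x 5 x 6 mm, 43 mm from the cell's axis, 0.70 rad clockwise of the +x notch, 36 mm above the bench. A like rib stands opposite. The lid's bar must point along the line of the two. Pairs of short ribs further clockwise mark the lock, which clicks when the lid is about 1.25 rad from entry: never go there.
- nest (a point): Bottom of the round nest in the cell's centre, 22 mm above the bench: a black cup 31 mm outside, hole 19 mm across and 14 mm deep, mouth 36 mm above the bench. A slug stands in it upright. Grip the slug high (about 10 mm above its centre) so that the fingertips stay above the roof ring.
- ring (a joint): Sprung ring hidden in the collar, turned by the lid's lugs: 0 at rest, grows as the lid is turned clockwise; reads about 0.1 rad less than the lid's angle from entry (about 0.6 at half-way). Its spring turns the lid back towards entry when let go, with about 0.07 N m at half-way.
- lid_grip (a point): Centre of the black bar (46 x 12 x 24 mm, long side along the lid's x) on the loose lid, 160 g: aluminium cup, mouth down, 60 mm across, 62 mm high, inside 52 mm across, 58 mm deep. Two lugs, 12 mm wide, 6 high, at the lower edge on its +x and -x reach 36 mm from the axis. Point is 74 mm above the lower edge, 94 mm above the bench when seated. Same after a half turn.
- long_mid (a point): Centre (half-way up) of the longer brass slug: upright cylinder 16 mm diameter, 50 mm long, with a thin black band round the middle, loose; its foot is chamfered. 47 mm above the bench when in the nest.
- short_mid (a point): Centre of the shorter brass slug, 16 mm diameter, 34 mm long, otherwise the same. To be left alone.
- tray: Empty black tray 80 x 110 x 30 mm, loose, origin at the centre of the underside. To be left alone.
- driver: Screwdriver lying on the bench, origin at the underside, along its x. To be left alone.
- meter: Hand-held grey meter 150 x 75 x 40 mm lying on the bench, origin at the centre of the underside. To be left alone.
Not all that is in view belongs to the job. Leave any blue or purple look-alike of the cell alone.

How it is judged:
By the outcome, as a careful person would: the job done as asked, in the order asked, and still so for the second after the job is handed in, while the arm keeps its last pose, push and grip.
It also fails if it takes over 54 s, if anything falls off the work surface, if the arm or the gripper's body presses on something with over 40 N, if the wrist force passes 120 N, or if a joint passes its speed limit or range.

ROBOT

A 6-joint arm with a two-finger parallel gripper is mounted at the origin on the work surface. World frame = base frame: x ahead of the robot, y to its left, z up, the work surface at z = 0. Lengths are in m, angles in degrees, forces in N, time in s.
With the tool pointing down it reaches from about 0.375 to 0.9 m from the base axis. Payload 3.1 kg.
Tool frame: the origin (TCP) lies between the finger pads; the fingertips stand bot.tip_extent ahead of it and the grasp point (between the pads) lies 2 mm behind it (bot.tip_extent is the distance from the TCP to the fingertips, in m); z points along the fingers, y is the direction in which the jaws open and shut (so a half turn about z gives the same grasp; the last joint's range is limited). The gripper opens to 87 mm and grips with 3 to 60 N. Pads are 19 mm wide; open, the fingers measure 117 mm over their backs; the gripper's body (75 mm by 190 mm) begins 51 mm behind the grasp point.
Start: joints at [-81.274, 30.224, 82.088, -0, 67.689, -10.227], TCP at [0.203, -0.591, 0.24] pointing down, gripper open.
Joint ranges: [-176.69, 176.69], [-43.24, 126.21], [12.49, 139.97], [-82, 262], [0, 151.66], [-163.58, 163.58]. Speed limits (degrees/s): [159.86, 159.86, 180, 180, 180, 180].

INTERFACE

Orientations are given as a 3x3 rotation matrix whose columns are the frame's x, y, z axes.
In Python, from rig import bot, imaging, recognise, masks_of, mark_of gives the robot as it stands.
- The arm moves only by the tool send_rows, never from a script. Its argument "plan" is a list that holds one entry, the list of rows, each a list of 5 numbers: the shift along the world's x, y, z normalised to -1 to 1, where 1 is 0.03 m, then the turn about the world's z normalised to -1 to 1, where 1 is 0.1 rad, then the closure, from -1 (fully open) to 1 (shut). A call has 1 to 20 rows; each row shifts and turns the commanded pose from where the row before left it; what a row does not reach is not made up. A row lasts 1/10 s, in which the tool goes at most 50 mm and 8.59 degrees, less where a joint would pass 70% of its speed; a pose out of reach is approached as far as the arm can. A call with a number of a shift or a turn outside -1 to 1 is refused whole. A call with a gripper value outside its range is refused whole. The fingers move at their own pace and stop on an object; the grip force is fixed at half the most. Time passes only in rows, so rows that do not move let the fingers close. It gives the time, the measured TCP pose, the force and the opening at its end, in the units of the state.
- bot.read_state(): the state, without advancing time (a new reading comes with each control period).
- imaging.capture(name): name is "side" or "top" or "wrist"; returns a dict with "img" (384x512x3 uint8, blue, green, red), "mtx" (3x3 intrinsics, pixels), "pose" (4x4, takes a point from camera to world coordinates); the wrist camera has in their place "T_tool_cam" (4x4, takes a point from camera to tool coordinates, whose origin is the TCP and whose axes are the flange's). Camera axes: x right, y down, z forward; pixel columns grow to the right and rows downward; lengths in m; the calibration is good to about 2 mm. A picture is of the moment at which its call begins: read the wrist's pose just before it. There is no depth.
- bot.hand_in(): hands the job in, once; it reports no verdict.
Trained networks look in the newest picture that a camera, given by its name, has taken for a name from the list of things; names that differ only in an ending like _2 or _b are one class to them, and where a whole thing is asked for, a point or a joint stands for the part that bears it (a point fixed in the world has none). Each returns a list of dicts, best first, with "conf" (0 to 1); they miss things now and then, are a little off and sometimes report something else, mostly with a low value. They report only what shows in the picture. A call takes as long as a camera call. They do not tell look-alikes from the thing itself.
- recognise(camera, target): "at" ([x, y, z] in m, in world coordinates, good to about 4 mm: the middle of the surface that is visible of it).
- masks_of(camera, target): "region" (384x512 bool, what is visible of it).
- mark_of(camera, target): "at" ([x, y, z] in m, in world coordinates, good to about 4 mm: a listed point, or the origin of a listed thing).
The state is a dict: "time_s": time; "joint_positions": joint angles; "qvel": joint speeds; "tau": joint torques, N m; "position": TCP position; "tcp_rot": TCP orientation; "force": force on the tool from outside, world axes, zero at the start; "moment": the same for the moment, N m; "opening": opening from 0.0 (shut) to 1.0 (fully open).
Only numpy, scipy, OpenCV 4.12 (cv2) and the standard library are available. Lean on these libraries where they do the work, as an engineer would, in place of code of your own. Each camera call takes 0.05 s, during which the arm holds its last target.

## Working session

There is one attempt and no reset: what is moved stays moved. The work goes in short steps, Python scripts to look and compute and a tool call to move; the robot and the scene stay as the last step left them, time stands still between calls to the robot, and variables do not carry over. Pictures are saved under pics/ and viewed, and the job is handed in when it is done.

Besides the shell and the picture viewer there is one more tool, called as a command line: name --argument value ..., lists and objects as JSON in quotes. send_rows: Moves the arm, as the interface text tells. Its arguments: {"type":"object","properties":{"plan":{"type":"array"}},"required":["plan"]}

```bash
ls; mkdir -p pics; cat > h.py <<'E'
import numpy as np,cv2
from rig import bot,imaging,recognise,masks_of,mark_of
E
python3 - <<'E'
from h import *
print(bot.read_state(), bot.tip_extent)
for c in ["side","top"]:
    d=imaging.capture(c); cv2.imwrite(f"pics/{c}0.png",d["img"])
    print(c,d["mtx"].round(1).tolist(),d["pose"].round(3).tolist())
    for n in ["cell","mouth","half_rib","nest","lid_grip","long_mid","short_mid","tray","driver","meter"]:
        print(n,[(round(r["conf"],2),np.round(r["at"],3).tolist()) for r in mark_of(c,n)][:4])
E
```

```text
pics
{'time_s': 0.0, 'joint_positions': array([-8.12732117e+01,  3.02774149e+01,  8.21568013e+01, -1.36418819e-03,
        6.76877283e+01, -1.02276377e+01]), 'qvel': array([-0.08430634, -0.06170332, -0.06684448, -0.01030659, -0.00580741,
       -0.08037039]), 'tau': array([-2.66900643e-04, -4.40039098e+01, -1.76590419e+01,  6.32768590e-02,
        5.80664689e-02, -1.61919024e-04]), 'position': array([ 0.20292128, -0.59040782,  0.23858591]), 'tcp_rot': array([[ 9.45774356e-01,  3.24824181e-01, -3.44688554e-04],
       [ 3.24824168e-01, -9.45772091e-01,  2.10034910e-03],
       [ 3.56247361e-04, -2.09841949e-03, -9.99997735e-01]]), 'force': array([-0.06703323, -0.0761532 , -0.33355876]), 'moment': array([-0.03073012,  0.04814948, -0.02124131]), 'opening': 0.9968204027611397} 0.017
side [[397.5, 0.0, 254.9], [0.0, 397.5, 187.5], [0.0, 0.0, 1.0]] [[-0.992, -0.078, 0.094, 0.408], [-0.123, 0.636, -0.762, 0.705], [-0.0, -0.768, -0.641, 0.707], [0.0, 0.0, 0.0, 1.0]]
cell [(0.81, [0.473, 0.003, 0.003]), (0.72, [0.678, 0.091, 0.004]), (0.65, [0.358, -0.188, -0.002])]
mouth [(0.98, [0.291, 0.28
[... 675 characters left out ...]
 [(0.94, [0.288, 0.278, 0.009]), (0.81, [0.358, -0.189, 0.004]), (0.74, [0.477, 0.001, -0.001]), (0.68, [0.472, 0.003, 0.02])]
mouth [(0.81, [0.358, -0.188, 0.035]), (0.66, [0.475, 0.003, 0.032]), (0.63, [0.288, 0.28, 0.034])]
half_rib [(0.96, [0.489, -0.035, 0.035]), (0.89, [0.375, -0.234, 0.038]), (0.78, [0.308, 0.243, 0.038])]
nest [(0.83, [0.357, -0.191, 0.021]), (0.67, [0.287, 0.282, 0.021]), (0.64, [0.677, 0.096, -0.0]), (0.59, [0.475, 0.005, 0.02])]
lid_grip [(0.89, [0.511, -0.215, 0.073])]
long_mid [(0.47, [0.454, 0.224, 0.029])]
short_mid [(0.38, [0.552, 0.308, 0.017])]
tray [(0.68, [0.656, -0.189, 0.001])]
driver [(0.9, [0.678, 0.094, -0.002])]
meter [(0.67, [0.568, -0.407, -0.0])]
```

View pics/side0.png

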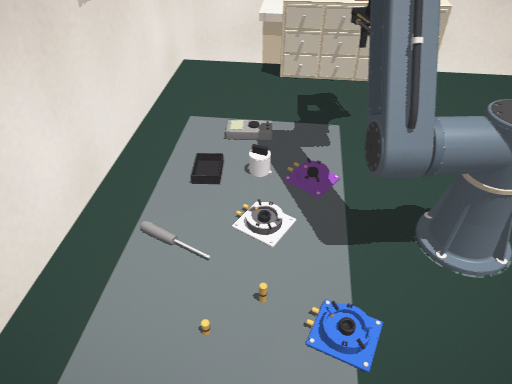

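View pics/top0.png

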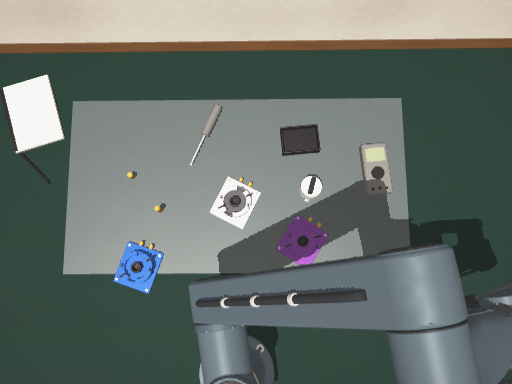

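The candidates are the cell (white/aluminium, top image (236,201)), a blue look-alike at (138,267) and a purple one at (302,240). The aluminium one fits the description. For the slugs, (158,208) is the longer and (130,175) the shorter. I'll confirm in enlarged crops.

```bash
python3 - <<'E'
import cv2,numpy as np
t=cv2.imread("pics/top0.png");s=cv2.imread("pics/side0.png")
f=lambda i,x,y,w,h:cv2.resize(i[y:y+h,x:x+w],(390,290),interpolation=cv2.INTER_CUBIC)
a=np.hstack([f(t,200,170,80,60),f(t,280,160,80,60)])
b=np.hstack([f(s,220,185,80,60),f(s,190,275,90,67)])
cv2.imwrite("pics/crop0.png",np.vstack([a,b]))
E
```

```text
(no output)
```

View pics/crop0.png

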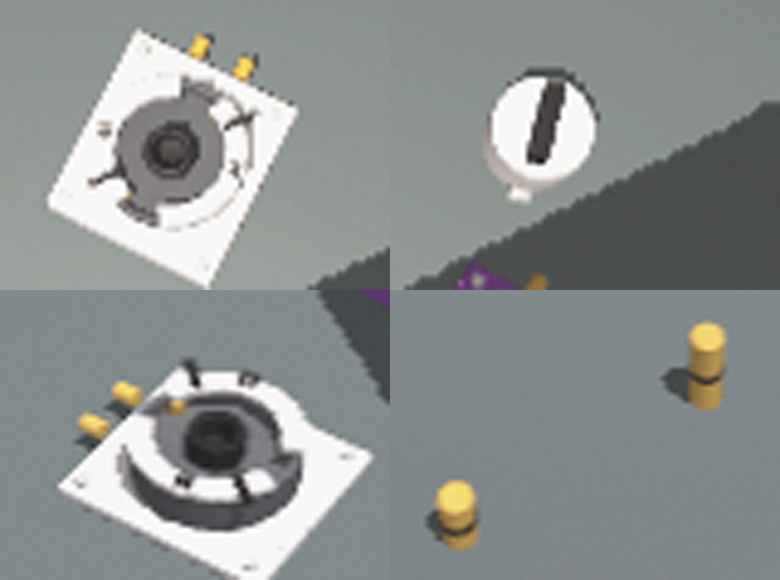

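send_rows --plan '[[[0.45,1,0.1,0.35,-1],[0.45,1,0.1,0.35,-1],[0.45,1,0.1,0.35,-1],[0.45,1,0.1,0.35,-1],[0.45,1,0.1,0.35,-1],[0.45,1,0.1,0.35,-1],[0.45,1,0.1,0.35,-1],[0.45,1,0.1,0.35,-1],[0.45,1,0.1,0.35,-1],[0.45,1,0.1,0.35,-1],[0.45,1,0.1,0.35,-1],[0.45,1,0.1,0.35,-1],[0.45,1,0.1,0.35,-1],[0.45,1,0.1,0.35,-1],[0.45,1,0.1,0.35,-1],[0.45,1,0.1,0.35,-1],[0.45,1,0.1,0.35,-1],[0.45,1,0.1,0.35,-1],[0.45,0.8,0.1,0.35,-1],[0,0,0,0,-1]]]'

```text
time_s: 3.1
position: [0.4609, -0.0248, 0.2972]
tcp_rot: [[0.54, 0.842, 0.002], [0.842, -0.54, 0.0], [0.002, 0.002, -1.0]]
force: [-0.2, -0.5, -0.3]
opening: 0.996
```

```bash
python3 - <<'E'
from h import *
s=bot.read_state(); print(s["time_s"],s["position"],s["tcp_rot"].round(3).tolist(),s["joint_positions"].round(1))
d=imaging.capture("wrist"); cv2.imwrite("pics/w1.png",d["img"])
print(d["mtx"].round(1).tolist(),d["T_tool_cam"].round(3).tolist())
for n in ["cell","mouth","half_rib","nest"]:
    print(n,[(round(r["conf"],2),np.round(r["at"],4).tolist()) for r in mark_of("wrist",n)][:4])
d=imaging.capture("top"); cv2.imwrite("pics/top1.png",d["img"])
for n in ["mouth","half_rib","nest","lid_grip","long_mid"]:
    print(n,[(round(r["conf"],2),np.round(r["at"],4).tolist()) for r in mark_of("top",n)][:4])
E
```

```text
3.1 [ 0.46090933 -0.02483793  0.29716552] [[0.54, 0.842, 0.002], [0.842, -0.54, 0.0], [0.002, 0.002, -1.0]] [-1.700e+01  1.320e+01  1.004e+02  1.000e-01  6.630e+01  1.560e+01]
[[295.8, 0.0, 252.5], [0.0, 295.8, 190.2], [0.0, 0.0, 1.0]] [[-0.0, -0.954, -0.3, 0.084], [1.0, -0.0, -0.0, -0.0], [0.0, -0.3, 0.954, -0.145], [0.0, 0.0, 0.0, 1.0]]
cell [(0.85, [0.4717, 0.0015, -0.0004]), (0.68, [0.3553, -0.1921, -0.0022]), (0.59, [0.2918, 0.2812, -0.0015]), (0.51, [0.6581, -0.1865, 0.0002])]
mouth [(0.82, [0.4703, 0.0037, 0.0346]), (0.69, [0.3619, -0.1892, 0.032])]
half_rib [(0.97, [0.4878, -0.0348, 0.038]), (0.75, [0.3746, -0.2293, 0.0381]), (0.66, [0.311, 0.2449, 0.0375])]
nest [(0.96, [0.2846, 0.281, 0.0181]), (0.91, [0.3552, -0.1859, 0.0242]), (0.58, [0.4725, 0.0051, 0.0214])]
mouth [(0.7, [0.3586, -0.1911, 0.0348]), (0.66, [0.2897, 0.2803, 0.0374])]
half_rib [(0.89, [0.3101, 0.2428, 0.0375]), (0.72, [0.3756, -0.2333, 0.0347])]
nest [(0.88, [0.2866, 0.2807, 0.0227]), (0.82, [0.359, -0.1917, 0.0201])]
lid_grip [(0.63, [0.5105, -0.2139, 0.0754])]
long_mid [(0.54, [0.4576, 0.2248, 0.0269])]
```

View pics/w1.png

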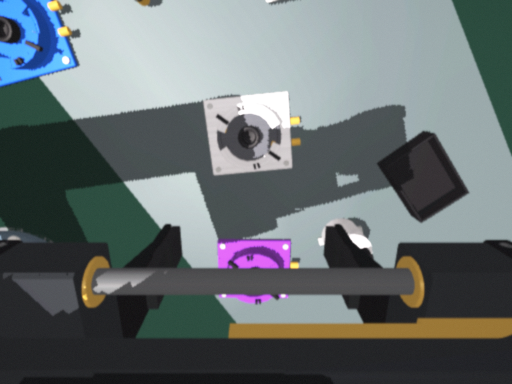

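Cell confirmed at wrist pixel (250,135), with the purple one at (255,265) and the blue one at (10,35). Next I go over the long slug.

send_rows --plan '[[[-0.02,0.83,-0.45,0,-1],[-0.02,0.83,-0.45,0,-1],[-0.02,0.83,-0.45,0,-1],[-0.02,0.83,-0.45,0,-1],[-0.02,0.83,-0.45,0,-1],[-0.02,0.83,-0.45,0,-1],[-0.02,0.83,-0.45,0,-1],[-0.02,0.83,-0.45,0,-1],[-0.02,0.83,-0.45,0,-1],[-0.02,0.83,-0.45,0,-1],[0,0,0,0,-1]]]'

```text
time_s: 4.75
position: [0.4525, 0.2237, 0.16]
tcp_rot: [[0.541, 0.841, -0.003], [0.841, -0.541, -0.0], [-0.002, -0.002, -1.0]]
force: [-0.2, 0.3, 0.2]
opening: 0.998
```

```bash
cat >> h.py <<'E'
def wr(name):
    s=bot.read_state(); d=imaging.capture("wrist"); cv2.imwrite(f"pics/{name}.png",d["img"])
    T=np.eye(4);T[:3,:3]=s["tcp_rot"];T[:3,3]=s["position"]
    return s,d,T@d["T_tool_cam"]
def onz(K,P,uv,z):
    r=P[:3,:3]@np.linalg.solve(K,[uv[0],uv[1],1.]); return P[:3,3]+r*(z-P[2,3])/r[2]
def proj(K,P,p):
    q=np.linalg.inv(P)@np.append(p,1); q=K@q[:3]; return q[:2]/q[2]
E
python3 - <<'E'
from h import *
s,d,P=wr("w2"); np.savez("w2.npz",K=d["mtx"],P=P,img=d["img"])
print(s["time_s"],s["position"],s["joint_positions"].round(1))
print([(round(r["conf"],2),np.round(r["at"],4).tolist()) for r in mark_of("wrist","long_mid")][:4])
E
```

```text
4.75 [0.45252865 0.22367737 0.16003343] [ 13.6  28.  103.6   0.   48.6  46.3]
[(0.78, [0.4559, 0.2231, 0.0241])]
```

View pics/w2.png

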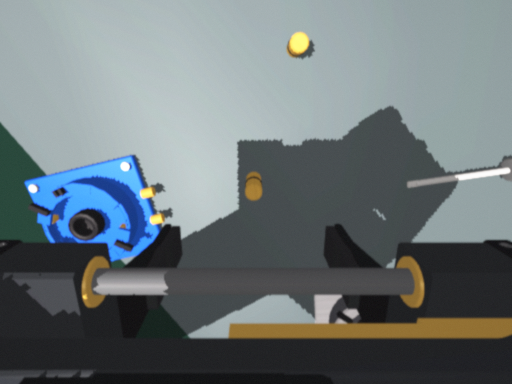

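```bash
python3 - <<'E'
from h import *
z=np.load("w2.npz");K,P,im=z["K"],z["P"],z["img"]
hsv=cv2.cvtColor(im,cv2.COLOR_BGR2HSV)
m=((hsv[...,0]>8)&(hsv[...,0]<32)&(hsv[...,1]>110)); sub=np.zeros_like(m);sub[160:215,235:275]=m[160:215,235:275]
ys,xs=np.nonzero(sub);print(xs.min(),xs.max(),ys.min(),ys.max())
# compare with predicted outline
from scipy.optimize import least_squares
th=np.linspace(0,2*np.pi,40)
def box(x,y):
    q=np.array([proj(K,P,[x+.008*np.cos(t),y+.008*np.sin(t),h]) for t in th for h in(0,.05)])
    return np.r_[q.min(0),q.max(0)]
o=np.array([xs.min(),ys.min(),xs.max()+1,ys.max()+1])
r=least_squares(lambda p:box(*p)-o,[.455,.224],x_scale=.01,diff_step=1e-4);print(r.x,r.fun)
c=cv2.resize(im[150:225,205:305],(800,600),interpolation=cv2.INTER_CUBIC);cv2.imwrite("pics/c2.png",c)
E
```

```text
245 261 172 200
[0.45307845 0.22423806] [-0.31601113 -0.62863594  0.31550438  0.56648026]
```

View pics/c2.png

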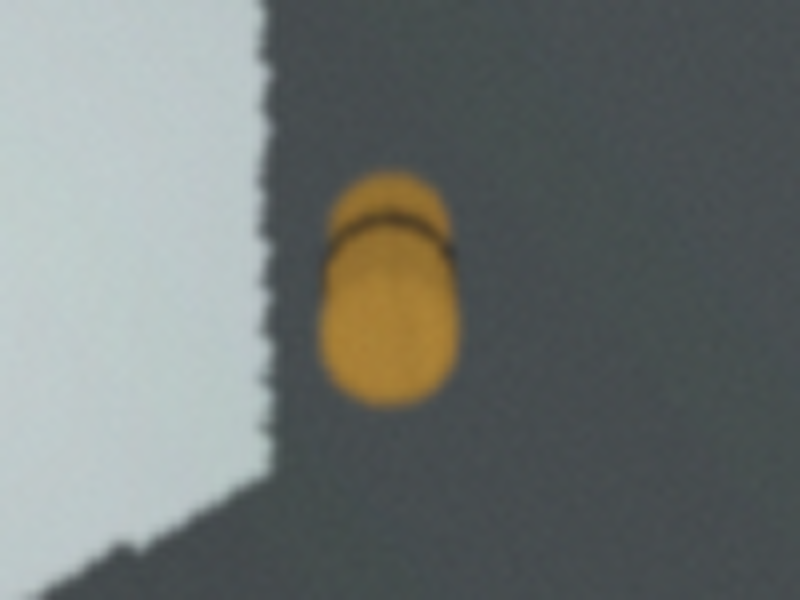

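Upright long slug with its band, upper bound of the body at (254,187), agreed by the fit and the network. I descend and grip high.

send_rows --plan '[[[0.02,0.02,-0.8,0,-1],[0,0,-0.8,0,-1],[0,0,-0.8,0,-1],[0,0,-0.8,0,-1],[0,0,-0.6,0,-1],[0,0,-0.37,0,-1],[0,0,0,0,1],[0,0,0,0,1],[0,0,0,0,1],[0,0,0,0,1],[0,0,0,0,1],[0,0,0,0,1],[0,0,0,0,1]]]'

```text
time_s: 6.15
position: [0.4542, 0.2226, 0.0366]
tcp_rot: [[0.544, 0.839, 0.0], [0.839, -0.544, 0.0], [0.0, 0.0, -1.0]]
force: [0.5, -0.3, -0.5]
opening: 0.449
```

send_rows --plan '[[[0,0,0,0,1],[0,0,0,0,1],[0,0,0,0,1],[0,0,0,0,1],[0,0,0,0,1],[0,0,0,0,1],[0,0,0,0,1]]]'

```text
time_s: 6.85
position: [0.4541, 0.2225, 0.0364]
tcp_rot: [[0.544, 0.839, -0.0], [0.839, -0.544, -0.0], [-0.0, -0.0, -1.0]]
force: [-0.5, 0.6, 0.1]
opening: 0.171
```

send_rows --plan '[[[0,0,1,0,1],[0,0,1,0,1],[0.07,-0.8,1,0,1],[0.07,-0.8,1,0,1],[0.07,-0.8,0.15,0,1],[0.07,-0.8,0,0,1],[0.07,-0.8,0,0,1],[0.07,-0.8,0,0,1],[0.07,-0.8,0,0,1],[0.07,-0.8,0,0,1],[0.07,-0.9,0,0,1],[0,0,0,0,1],[0,0,0,0,1]]]'

```text
time_s: 8.15
position: [0.4727, 0.0033, 0.1608]
tcp_rot: [[0.545, 0.838, -0.001], [0.838, -0.545, 0.001], [0.0, -0.001, -1.0]]
force: [-0.5, 0.9, -0.5]
opening: 0.173
```

```bash
python3 - <<'E'
from h import *
s,d,P=wr("w3"); np.savez("w3.npz",K=d["mtx"],P=P,img=d["img"])
print(s["time_s"],s["position"],s["joint_positions"].round(1),s["opening"],s["force"])
print([(round(r["conf"],2),np.round(r["at"],4).tolist()) for r in mark_of("wrist","mouth")][:4])
print([(round(r["conf"],2),np.round(r["at"],4).tolist()) for r in mark_of("wrist","nest")][:4])
E
```

```text
8.15 [0.47271964 0.00332637 0.16082807] [-13.2  25.9 108.    0.   46.1  19.8] 0.1732064109162293 [-0.47114894  0.87936477 -0.5118894 ]
[(0.76, [0.4704, 0.0027, 0.0364])]
[(0.73, [0.4734, 0.0015, 0.0191])]
```

View pics/w3.png

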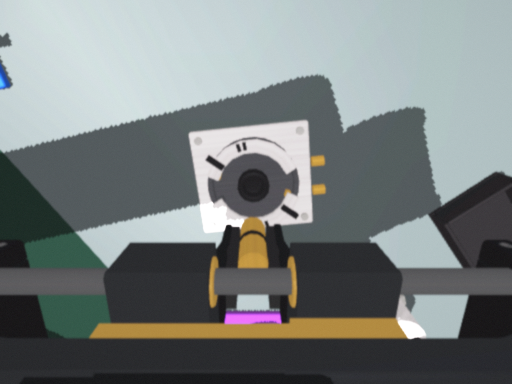

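```bash
python3 - <<'E'
from h import *
im=np.load("w3.npz")["img"]
c=cv2.resize(im[110:245,170:350],(800,600),interpolation=cv2.INTER_CUBIC);cv2.imwrite("pics/c3.png",c)
E
```

```text
(no output)
```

View pics/c3.png

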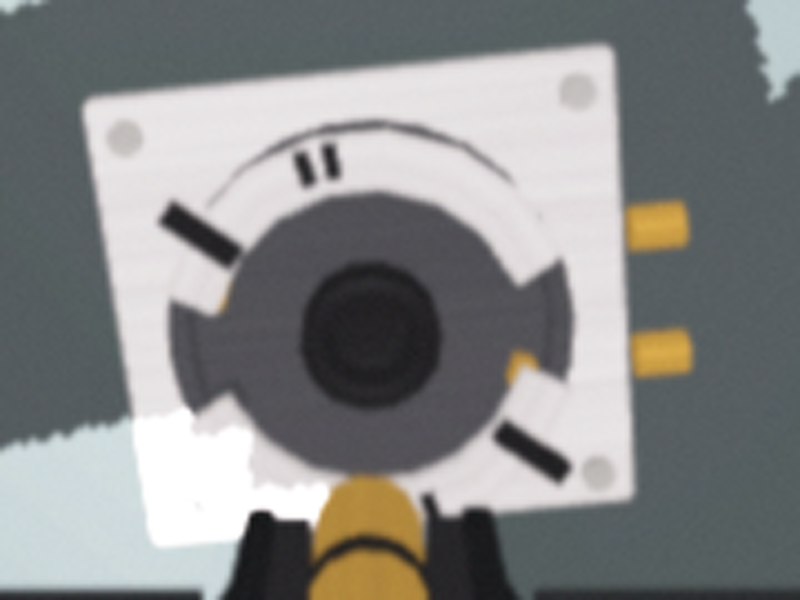

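```bash
cat > fit.py <<'E'
from h import *
from scipy.optimize import least_squares
def model(p):
    x,y,a=p;c,s=np.cos(a),np.sin(a)
    f=lambda u,v,z:[x+c*u-s*v,y+s*u+c*v,z]
    rb=.043*np.array([np.cos(-.7),np.sin(-.7)])
    return f,rb
E
python3 - <<'E'
from fit import *
z=np.load("w3.npz");K,P,im=z["K"],z["P"],z["img"]
px=lambda u,v:np.array([170+(u+.5)/800*180-.5,110+(v+.5)/600*135-.5])
O=np.array([px(*q) for q in [(85,100),(612,46),(633,497),(152,545),(201,233),(532,451),(371,334)]])
best=None
for a0 in np.radians([-31,149]):
  # corners order in world: find by nearest assignment
  def res(p,full=False):
    f,rb=model(p)
    cs=[f(sx*.06,sy*.055,.008) for sx in(1,-1) for sy in(1,-1)]
    rs=[f(*rb,.039),f(*-rb,.039)]
    C=np.array([proj(K,P,q) for q in cs]);R=np.array([proj(K,P,q) for q in rs]);N=proj(K,P,f(0,0,.036))
    out=[]
    for o in O[:4]: out.append(C[np.argmin(((C-o)**2).sum(1))]-o)
    for o in O[4:6]: out.append(R[np.argmin(((R-o)**2).sum(1))]-o)
    out.append(N-O[6]); return np.array(out) if full else np.ravel(out)
  r=least_squares(res,[.474,.003,a0],x_scale=[.01,.01,.1])
  print(r.x[:2],np.degrees(r.x[2]),r.cost);print(res(r.x,True).round(2).tolist())
  print("nest alone",onz(K,P,O[6],.036),"ribs mid",(onz(K,P,O[4],.039)+onz(K,P,O[5],.039))/2, "rib dir",np.degrees(np.arctan2(*(onz(K,P,O[5],.039)-onz(K,P,O[4],.039))[[1,0]])))
# slug in hand
d=P; 
Tt=np.eye(4)
s=bot.read_state();T=np.eye(4);T[:3,:3]=s["tcp_rot"];T[:3,3]=s["position"]
for dx in(-.002,-.001,0,.001,.002):
    t=np.linspace(0,2*np.pi,60)
    rows=[proj(K,P,(T@np.r_[dx+r*np.cos(u),r*np.sin(u),zz,1])[:3]) for u in t for r,zz in((.008,.0354),(.007,.0364))]
    rows=np.array(rows);print(dx,rows[:,1].min(),rows[:,0].min(),rows[:,0].max())
E
```

```text
[0.47418726 0.00585422] -27.357754052948795 4.427950788479116
[[-1.38, -0.82], [1.02, -0.99], [0.63, 0.45], [0.0, -0.43], [-0.49, 0.01], [0.38, 0.36], [-0.09, 1.71]]
nest alone [0.47518475 0.00723074 0.036     ] ribs mid [0.47432249 0.00599504 0.039     ] rib dir -67.57793893326846
[0.47418726 0.00585422] 152.6422459706311 4.427950788478816
[[-1.38, -0.82], [1.02, -0.99], [0.63, 0.45], [0.0, -0.43], [-0.49, 0.01], [0.38, 0.36], [-0.09, 1.71]]
nest alone [0.47518475 0.00723074 0.036     ] ribs mid [0.47432249 0.00599504 0.039     ] rib dir -67.57793893326846
-0.002 219.88567382808304 240.13925989912983 264.0979405938627
-0.001 218.48226376632573 240.1158402402734 264.1109924140825
0 217.0745201491284 240.09234917302393 264.1240840337647
0.001 215.66242287323382 240.06878637028808 264.13721563523035
0.002 214.2459517108476 240.045151502972 264.150387401916
```

send_rows --plan '[[[0.057,0.073,-0.6,0,1],[0,0,-0.8,0,1],[0,0,-0.8,0,1],[0,0,-0.4,0,1],[0,0,0,0,1],[0,0,0,0,1]]]'

```text
time_s: 8.9
position: [0.4747, 0.0064, 0.083]
tcp_rot: [[0.543, 0.84, -0.0], [0.84, -0.543, 0.0], [-0.0, -0.0, -1.0]]
force: [-0.1, 0.2, 0.5]
opening: 0.174
```

```bash
python3 - <<'E'
from h import *
s,d,P=wr("w4"); np.savez("w4.npz",K=d["mtx"],P=P,img=d["img"])
print(s["time_s"],s["position"],s["opening"],s["force"])
e=imaging.capture("side");np.savez("s4.npz",K=e["mtx"],P=e["pose"],img=e["img"])
u,v=proj(e["mtx"],e["pose"],[.4744,.0055,.036]);u,v=int(u),int(v);print(u,v)
a=cv2.resize(e["img"][v-38:v+37,u-50:u+50],(400,300),interpolation=cv2.INTER_CUBIC)
b=cv2.resize(d["img"][150:300,150:350],(400,300),interpolation=cv2.INTER_CUBIC)
cv2.imwrite("pics/c4.png",np.hstack([a,b]))
E
```

```text
8.9 [0.47467237 0.00641004 0.08301436] 0.174198738426062 [-0.1386609   0.19785865  0.51656001]
262 214
```

View pics/c4.png

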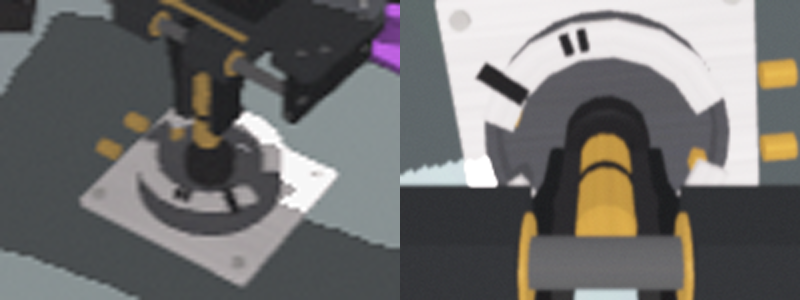

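```bash
python3 - <<'E'
from h import *
z=np.load("w4.npz");K,P,im=z["K"],z["P"],z["img"]
th=np.linspace(0,2*np.pi,90)
def circ(c,r,h):return np.array([proj(K,P,[c[0]+r*np.cos(t),c[1]+r*np.sin(t),h]) for t in th])
for c in [(.4742,.0058),(.4747,.0064),(.4752,.0072),(.4735,.0045)]:
    a=np.vstack([circ(c,.0155,h) for h in(.036,.022)]);o=circ(c,.033,.034)
    print(c,"nest",a.min(0),a.max(0),circ(c,.0155,.036).min(0),"open",o.min(0),o.max(0))
c=(.4747,.0064);print("slug",circ(c,.008,.083-.0354).min(0),circ(c,.007,.083-.0364).min(0),circ(c,.007,.083-.0364).max(0))
b=cv2.resize(im[170:245,200:300],(800,600),interpolation=cv2.INTER_CUBIC);cv2.imwrite("pics/c4b.png",b)
E
```

```text
(0.4742, 0.0058) nest [231.150154   196.10580698] [275.16073628 243.10166195] [231.150154   202.59891947] open [206.69801548 177.2812915 ] [299.59925919 262.98701929]
(0.4747, 0.0064) nest [231.25998681 195.1034539 ] [275.31980006 242.13169716] [231.25998681 201.53821654] open [206.7797697  176.17337626] [299.78465275 262.06969546]
(0.4752, 0.0072) nest [231.21032432 193.88104807] [275.33022273 240.94872067] [231.21032432 200.2444465 ] open [206.69742672 174.82197175] [299.828189   260.95100188]
(0.4735, 0.0045) nest [231.36272608 198.00263293] [275.28006526 244.93712508] [231.36272608 204.60576168] open [206.96013809 179.37732227] [299.66647615 264.72306428]
slug [241.32031314 218.21390508] [242.86872439 219.02089666] [263.77832862 238.14615788]
```

View pics/c4b.png

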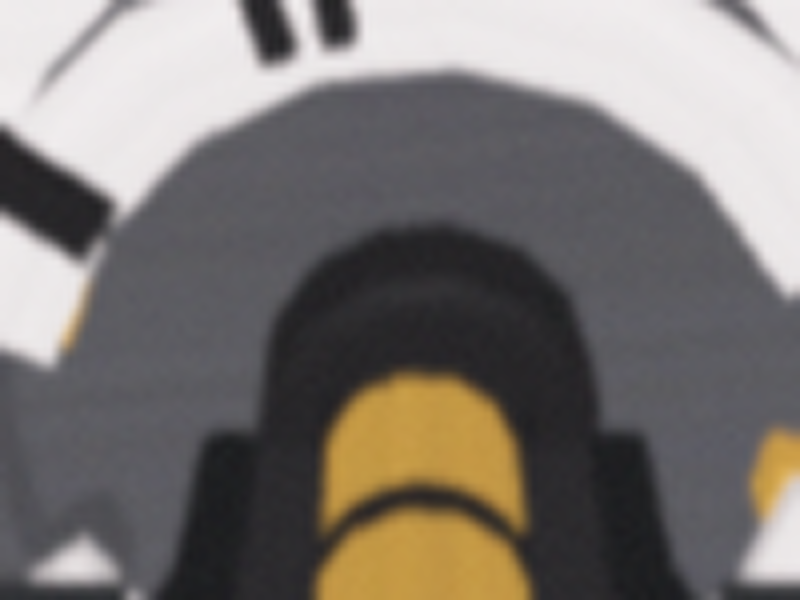

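send_rows --plan '[[[-0.023,-0.103,0,0,1],[0,0,-0.2,0,1],[0,0,-0.1,0,1],[0,0,-0.1,0,1],[0,0,0,0,1],[0,0,0,0,1]]]'

```text
time_s: 9.6
position: [0.474, 0.0026, 0.0708]
tcp_rot: [[0.544, 0.839, -0.0], [0.839, -0.544, 0.0], [-0.0, -0.0, -1.0]]
force: [-1.2, 0.0, -1.3]
opening: 0.177
```

```bash
python3 - <<'E'
from h import *
s,d,P=wr("w5"); np.savez("w5.npz",K=d["mtx"],P=P,img=d["img"])
print(s["time_s"],s["position"],s["opening"],s["force"],s["moment"])
b=cv2.resize(d["img"][170:245,200:300],(800,600),interpolation=cv2.INTER_CUBIC);cv2.imwrite("pics/c5.png",b)
E
```

```text
9.6 [0.47395894 0.00261411 0.07076067] 0.17732808341904932 [-1.16265175  0.03276573 -1.29289394] [-0.04570417 -0.08321831  0.01889562]
```

View pics/c5.png

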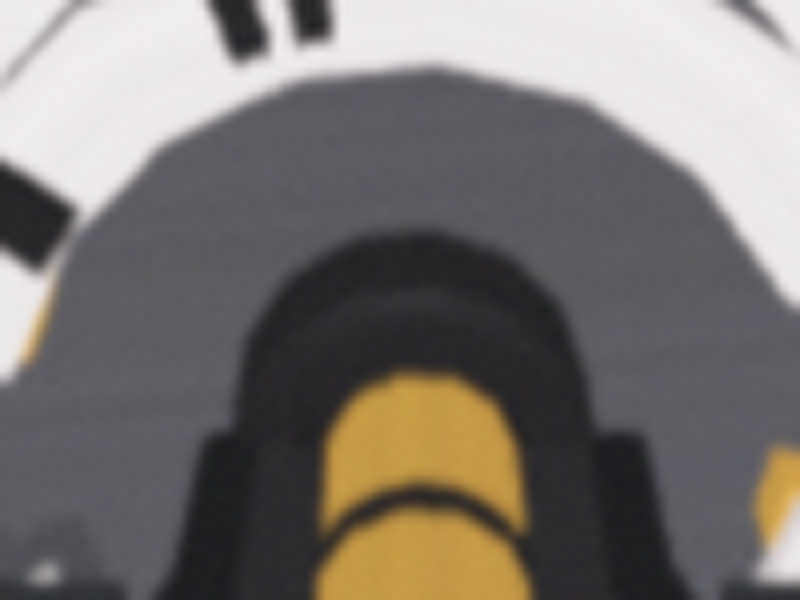

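send_rows --plan '[[[0,0,-0.1,0,1],[0,0,-0.1,0,1],[0,0,0,0,1]]]'

```text
time_s: 9.95
position: [0.4738, 0.0027, 0.0646]
tcp_rot: [[0.544, 0.839, -0.001], [0.839, -0.544, 0.0], [-0.0, -0.001, -1.0]]
force: [-0.3, 0.8, -0.7]
opening: 0.175
```

send_rows --plan '[[[0,0,-0.1,0,1],[0,0,-0.07,0,1],[0,0,0,0,1]]]'

```text
time_s: 10.25
position: [0.474, 0.0026, 0.0596]
tcp_rot: [[0.544, 0.839, -0.0], [0.839, -0.544, 0.0], [-0.0, -0.0, -1.0]]
force: [0.0, -0.5, 1.0]
opening: 0.172
```

send_rows --plan '[[[0,0,-0.04,0,1],[0,0,0,0,1],[0,0,0,0,0.2],[0,0,0,0,0.2],[0,0,0,0,0.2],[0,0,0,0,0.2]]]'

```text
time_s: 10.85
position: [0.4741, 0.0026, 0.0587]
tcp_rot: [[0.544, 0.839, 0.0], [0.839, -0.544, -0.0], [0.0, 0.0, -1.0]]
force: [-1.5, -0.3, 0.4]
opening: 0.381
```

send_rows --plan '[[[0,0,0.3,0,0.2],[0,0,1,0,0.2],[0,0,1,0,0.2],[0,0,1,0,-0.3],[0,0,0.5,0,-0.5],[0,0,0,0,-0.5],[0,0,0,0,-0.5]]]'

```text
time_s: 11.55
position: [0.4738, 0.0027, 0.1729]
tcp_rot: [[0.544, 0.839, 0.001], [0.839, -0.544, -0.0], [0.0, 0.001, -1.0]]
force: [0.2, 0.5, 0.5]
opening: 0.675
```

```bash
python3 - <<'E'
from h import *
s,d,P=wr("w6"); np.savez("w6.npz",K=d["mtx"],P=P,img=d["img"])
print(s["time_s"],s["position"],s["joint_positions"].round(1))
c=cv2.resize(d["img"][110:245,170:350],(800,600),interpolation=cv2.INTER_CUBIC);cv2.imwrite("pics/c6.png",c)
E
```

```text
11.55 [0.47384011 0.00266948 0.1729167 ] [-13.2  24.7 107.3  -0.   47.9  19.7]
```

View pics/c6.png

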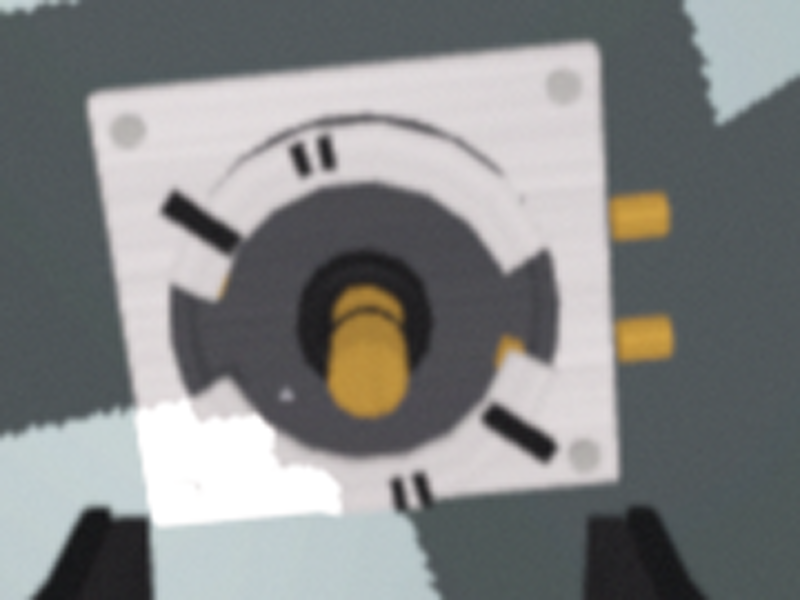

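```bash
python3 - <<'E'
from fit import *
z=np.load("w6.npz");K,P,im=z["K"],z["P"],z["img"]
px=lambda u,v:np.array([170+(u+.5)/800*180-.5,110+(v+.5)/600*135-.5])
O=np.array([px(*q) for q in [(90,95),(598,42),(618,480),(155,525),(202,221),(520,433)]])
def res(p,full=False):
    f,rb=model(p)
    cs=[f(sx*.06,sy*.055,.008) for sx in(1,-1) for sy in(1,-1)]
    rs=[f(*rb,.039),f(*-rb,.039)]
    C=np.array([proj(K,P,q) for q in cs]);R=np.array([proj(K,P,q) for q in rs])
    out=[C[np.argmin(((C-o)**2).sum(1))]-o for o in O[:4]]+[R[np.argmin(((R-o)**2).sum(1))]-o for o in O[4:6]]
    return np.array(out) if full else np.ravel(out)
r=least_squares(res,[.474,.003,np.radians(-29)],x_scale=[.01,.01,.1])
print(r.x[:2],np.degrees(r.x[2]));print(res(r.x,True).round(2).tolist())
a,b=[onz(K,P,o,.039) for o in O[4:6]]
print("ribs",a,b,(a+b)/2,np.linalg.norm(a-b)/2,np.degrees(np.arctan2(b[1]-a[1],b[0]-a[0])))
# rib ends lines
for e in [((170,199),(234,242)),((490,412),(550,453)),((170,199),(550,453))]:
    p,q=[onz(K,P,px(*w),.039) for w in e];print("rib line",np.degrees(np.arctan2(*(q-p)[[1,0]])))
for e in [((90,95),(598,42)),((155,525),(618,480)),((598,42),(618,480)),((90,95),(155,525))]:
    p,q=[onz(K,P,px(*w),.008) for w in e];print("edge",np.degrees(np.arctan2(*(q-p)[[1,0]])),np.linalg.norm(q-p))
# notch corners on roof top z=.034
nc=[onz(K,P,px(*w),.034) for w in [(216,300),(230,378),(505,272),(522,348)]]
m1=(nc[0]+nc[1])/2;m2=(nc[2]+nc[3])/2;print("notch",m1,m2,(m1+m2)/2,np.degrees(np.arctan2(*(m2-m1)[[1,0]])))
t=onz(K,P,px(368,377),.072);print("slug top",t)
E
```

```text
[0.47416434 0.0053823 ] -27.339662234424832
[[-1.2, -0.6], [0.83, -0.37], [0.69, 0.42], [-0.2, -0.18], [-0.4, 0.51], [0.35, 0.46]]
ribs [0.45828337 0.04529105 0.039     ] [ 0.49061703 -0.03371773  0.039     ] [0.4744502  0.00578666 0.039     ] 0.04268446325987331 -67.7435904304306
rib line -67.9551023030597
rib line -68.38964604244616
rib line -67.81212322578025
edge -27.123455281626512 0.11800562832364288
edge -26.94229235010173 0.11904470652794959
edge -117.28750445345207 0.1091323694799067
edge -117.83024923908636 0.10951666043589717
notch [0.44559207 0.02006119 0.034     ] [ 0.50398287 -0.00973397  0.034     ] [0.47478747 0.00516361 0.034     ] -27.033917442989512
slug top [0.47494476 0.00535106 0.072     ]
```

Slug stands in the nest, (368,350) in the crop. Cell yaw is about -27.4° and the half-rib line about -67.6°. Next I go to the lid.

send_rows --plan '[[[0.065,-0.38,0.05,1,-1],[0.065,-0.38,0.05,1,-1],[0.065,-0.38,0.05,1,-1],[0.065,-0.38,0.05,1,-1],[0.065,-0.38,0.05,1,-1],[0.065,-0.38,0.05,1,-1],[0.065,-0.38,0.05,1,-1],[0.065,-0.38,0.05,1,-1],[0.065,-0.38,0.05,1,-1],[0.065,-0.38,0.05,1,-1],[0.065,-0.38,0.05,1,-1],[0.065,-0.38,0.05,1,-1],[0.065,-0.38,0.05,1,-1],[0.065,-0.38,0.05,1,-1],[0.065,-0.38,0.05,1,-1],[0.065,-0.38,0.05,1,-1],[0.065,-0.38,0.05,1,-1],[0.065,-0.38,0.05,1,-1],[0.065,-0.38,0.05,0.9,-1],[0,0,0,0,-1]]]'

```text
time_s: 13.6
position: [0.511, -0.2151, 0.1997]
tcp_rot: [[-0.967, 0.255, -0.001], [0.255, 0.967, 0.001], [0.002, 0.0, -1.0]]
force: [-0.9, 0.2, -0.1]
opening: 0.995
```

```bash
python3 - <<'E'
from h import *
s,d,P=wr("w7"); np.savez("w7.npz",K=d["mtx"],P=P,img=d["img"])
print(s["time_s"],s["position"],s["joint_positions"].round(1))
print([(round(r["conf"],2),np.round(r["at"],4).tolist()) for r in mark_of("wrist","lid_grip")][:4])
c=cv2.resize(d["img"][95:245,150:350],(800,600),interpolation=cv2.INTER_CUBIC);cv2.imwrite("pics/c7.png",c)
E
```

```text
13.6 [ 0.51095035 -0.21505142  0.19970881] [ -34.4   27.8   94.6   -0.    57.7 -109.6]
[(0.77, [0.5091, -0.2123, 0.0753])]
```

View pics/c7.png

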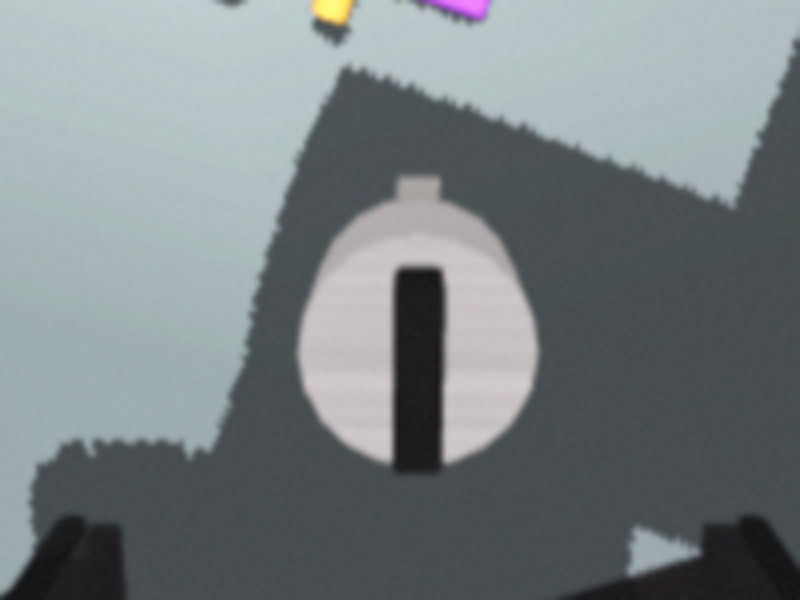

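```bash
python3 - <<'E'
from h import *
z=np.load("w7.npz");K,P,im=z["K"],z["P"],z["img"]
px=lambda u,v:np.array([150+(u+.5)/4-.5,95+(v+.5)/4-.5])
R=P;s=bot.read_state()
def tool(p):return (s["tcp_rot"].T@(np.array(p)-s["position"])).round(4)
a,b=onz(K,P,px(419,234),.062),onz(K,P,px(419,470),.062)
print("disc",(a+b)/2,np.linalg.norm(a-b),tool((a+b)/2))
l,r=onz(K,P,px(298,352),.062),onz(K,P,px(540,352),.062);print("disc lr",(l+r)/2,np.linalg.norm(l-r))
q=onz(K,P,px(418,471),.086);print("bar near end",q,tool(q)); 
t=onz(K,P,px(393,400),.086);t2=onz(K,P,px(443,400),.086);print("bar w",tool(t),tool(t2))
for v in (300,450):print(tool(onz(K,P,px({300:(395.5+444)/2,450:(393+441.5)/2}[v],v),.086)))
l=onz(K,P,px(419,178),.006);print("lug tip",tool(l))
E
```

```text
disc [ 0.51048439 -0.21169241  0.062     ] 0.06097550843542767 [-1.000e-04  1.500e-03  1.378e-01]
disc lr [ 0.50957092 -0.21145211  0.062     ] 0.06008923866995792
bar near end [ 0.53091778 -0.21743991  0.086     ] [-0.0213  0.0012  0.1138]
bar w [-0.0037 -0.0046  0.1138] [-0.0037  0.0069  0.1138]
[0.0199 0.0015 0.1139]
[-0.016   0.001   0.1138]
lug tip [0.0362 0.0017 0.1939]
```

send_rows --plan '[[[0.04,0.03,-1,0,-1],[0,0,-1,0,-1],[0,0,-1,0,-1],[0,0,-0.6,0,-1],[0,0,-0.3,0,-1],[0,0,0,0,1],[0,0,0,0,1],[0,0,0,0,1],[0,0,0,0,1],[0,0,0,0,1],[0,0,0,0,1],[0,0,0,0,1],[0,0,0,0,1],[0,0,0,0,1],[0,0,0,0,1],[0,0,0,0,1],[0,0,0,0,1],[0,0,0,0,1],[0,0,0,0,1]]]'

```text
time_s: 15.6
position: [0.5122, -0.213, 0.084]
tcp_rot: [[-0.967, 0.253, -0.0], [0.253, 0.967, 0.0], [0.0, 0.0, -1.0]]
force: [-0.1, -0.0, -1.8]
opening: 0.133
```

send_rows --plan '[[[0,0,0.5,0,1],[0,0,0.8,0,1],[0,0,0.9,0,1],[0,0,0.9,0,1],[-0.14,0.8,0.4,-0.25,1],[-0.14,0.8,0,-0.25,1],[-0.14,0.8,0,-0.25,1],[-0.14,0.8,0,-0.25,1],[-0.14,0.8,0,-0.25,1],[-0.14,0.8,0,-0.25,1],[-0.14,0.8,0,-0.25,1],[-0.14,0.8,0,-0.25,1],[-0.14,0.8,0,-0.22,1],[0,0.02,0,0,1],[0,0,0,0,1]]]'

```text
time_s: 17.1
position: [0.4743, 0.0038, 0.1891]
tcp_rot: [[-0.889, 0.458, -0.0], [0.458, 0.889, -0.0], [-0.0, -0.0, -1.0]]
force: [0.2, 0.3, -2.4]
opening: 0.133
```

```bash
python3 - <<'E'
from h import *
s,d,P=wr("w8"); np.savez("w8.npz",K=d["mtx"],P=P,img=d["img"],R=s["tcp_rot"],t=s["position"])
print(s["time_s"],s["position"],s["joint_positions"].round(1),s["opening"],s["force"],np.degrees(np.arctan2(s["tcp_rot"][1,1],s["tcp_rot"][0,1])))
c=cv2.resize(d["img"][95:245,150:350],(800,600),interpolation=cv2.INTER_CUBIC);cv2.imwrite("pics/c8.png",c)
e=imaging.capture("side");cv2.imwrite("pics/s8.png",cv2.resize(e["img"][150:270,190:350],(800,600),interpolation=cv2.INTER_CUBIC))
E
```

```text
17.1 [0.47433832 0.00384441 0.18913204] [-13.1  23.2 106.3  -0.   50.5 -75.8] 0.1325974100332793 [ 0.21403909  0.31414468 -2.40734152] 62.732465125332055
```

View pics/c8.png

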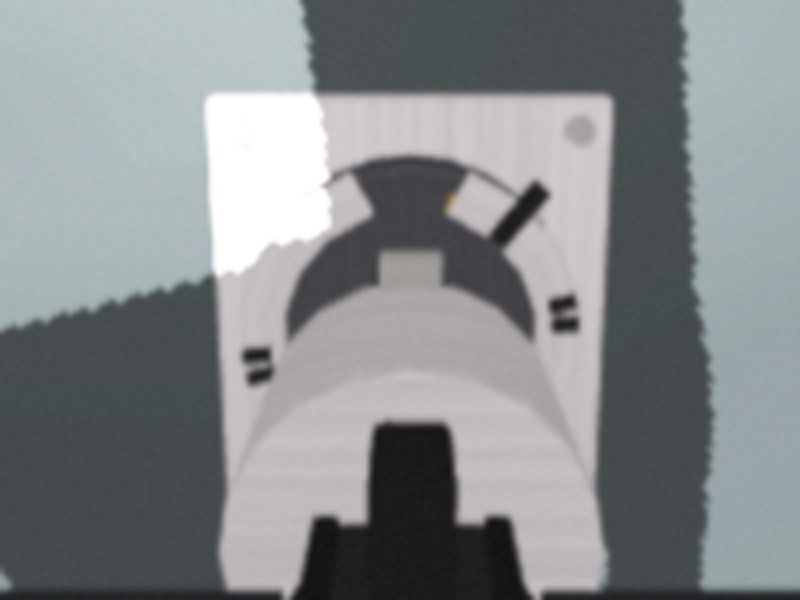

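View pics/s8.png

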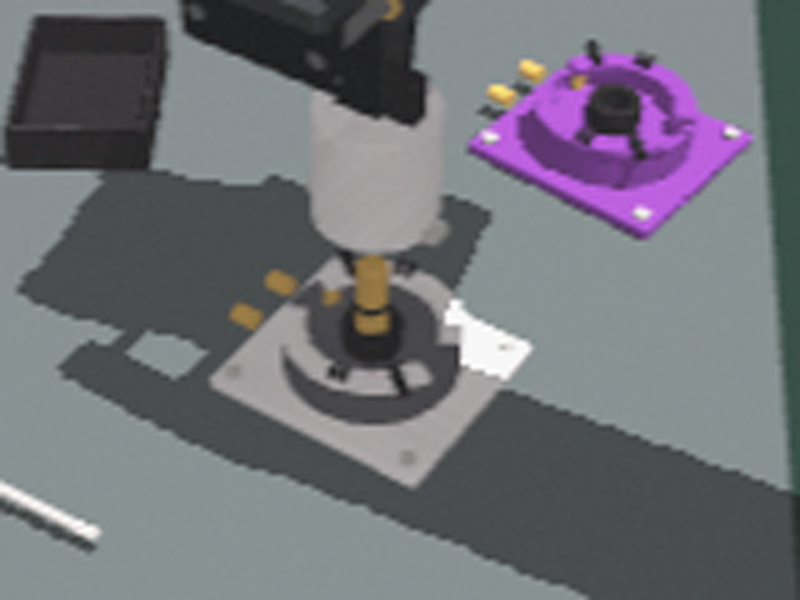

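```bash
python3 - <<'E'
from h import *
z=np.load("w8.npz");K,P=z["K"],z["P"]
px=lambda u,v:np.array([150+(u+.5)/4-.5,95+(v+.5)/4-.5])
def tl(u,v,h):
    return (z["R"].T@(onz(K,P,px(u,v),h)-z["t"])).round(4)
print("lug tip",tl(411,251,.111),"-> centre",tl(411,251,.111)[0]-.036)
print("lug edges",tl(379,265,.111),tl(443,265,.111))
print("plate edge",tl(409,94,.008),tl(409,94,.008)[0]-.060, "corners",tl(206,95,.008),tl(612,95,.008))
print("notch",tl(373,213,.034),tl(447,213,.034),"->",tl(410,213,.034)[0]-.0317)
print("rib",tl(521,213,.039)," expect",.043*np.cos(.7),.043*np.sin(.7))
print("dbl ribs",tl(564,314,.039),"dbl2",tl(258,366,.039))
print("bar end",tl(412,424,.191)," disc edge",tl(412,374,.167))
E
```

```text
lug tip [0.0394 0.0011 0.0781] -> centre 0.0034000000000000002
lug edges [ 0.0367 -0.0051  0.0781] [0.0367 0.0072 0.0781]
plate edge [0.0618 0.0005 0.1811] 0.001800000000000003 corners [ 0.0616 -0.0539  0.1811] [0.0615 0.055  0.1811]
notch [ 0.0341 -0.0086  0.1551] [0.0341 0.0102 0.1551] -> 0.0023999999999999994
rib [0.0349 0.0286 0.1501]  expect 0.032888214053233 0.027701360551220713
dbl ribs [0.0089 0.0403 0.1501] dbl2 [-0.005  -0.0388  0.1501]
bar end [ 0.0328  0.0012 -0.0019]  disc edge [0.0321 0.0012 0.0221]
```

send_rows --plan '[[[0.017,-0.027,-0.3,0,1],[0,0,-0.6,0,1],[0,0,-0.6,0,1],[0,0,-0.5,0,1],[0,0,-0.2,0,1],[0,0,0,0,1],[0,0,0,0,1]]]'

```text
time_s: 17.9
position: [0.4754, 0.0023, 0.1232]
tcp_rot: [[-0.888, 0.46, 0.0], [0.46, 0.888, -0.0], [-0.0, 0.0, -1.0]]
force: [0.2, 0.1, -1.4]
opening: 0.132
```

```bash
python3 - <<'E'
from h import *
s,d,P=wr("w9"); np.savez("w9.npz",K=d["mtx"],P=P,img=d["img"],R=s["tcp_rot"],t=s["position"])
print(s["time_s"],s["position"],s["opening"],s["force"],np.degrees(np.arctan2(s["tcp_rot"][1,1],s["tcp_rot"][0,1])))
c=cv2.resize(d["img"][95:245,150:350],(400,300),interpolation=cv2.INTER_CUBIC)
e=imaging.capture("side");cv2.imwrite("pics/c9.png",np.hstack([c,cv2.resize(e["img"][165:255,205:325],(400,300),interpolation=cv2.INTER_CUBIC)]))
E
```

```text
17.9 [0.47538491 0.00228535 0.12324288] 0.13195390945760807 [ 0.22022842  0.06713068 -1.42970296] 62.5942811648185
```

View pics/c9.png

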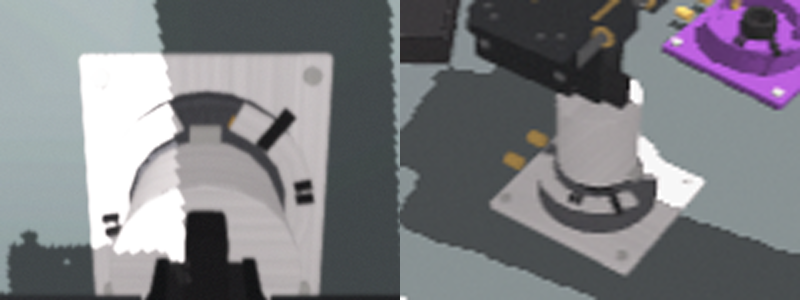

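```bash
python3 - <<'E'
from h import *
im=np.load("w9.npz")["img"]
cv2.imwrite("pics/c9b.png",cv2.resize(im[115:205,190:310],(800,600),interpolation=cv2.INTER_CUBIC))
E
```

```text
(no output)
```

View pics/c9b.png

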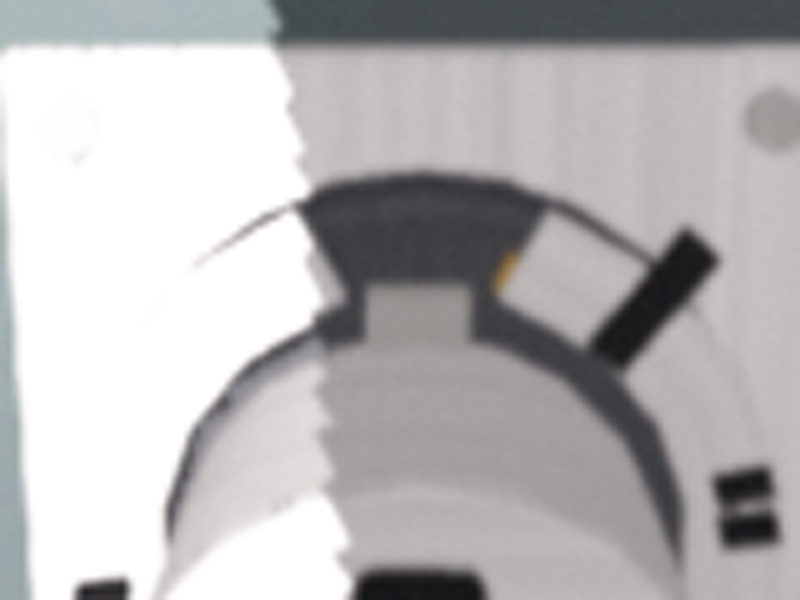

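```bash
python3 - <<'E'
from h import *
z=np.load("w9.npz");K,P=z["K"],z["P"]
k=800/120
px=lambda u,v:np.array([190+(u+.5)/k-.5,115+(v+.5)/k-.5])
def tl(u,v,h): return (z["R"].T@(onz(K,P,px(u,v),h)-z["t"])).round(4)
print("lug tip ctr",tl(418,284,.045)-[.036,0,0],tl(365,310,.045),tl(474,310,.045))
print("plate",tl(420,44,.008)-[.06,0,0])
a,b=tl(346,297,.034),tl(498,290,.034);print("notch",a,b,(a+b)/2-[.0317,0,0])
print("rib",tl(655,297,.039)-[.0329,.0277,0]);print("notch outer corners",tl(298,204,.034),tl(546,204,.034))
E
```

```text
lug tip ctr [0.0036 0.001  0.0782] [ 0.0366 -0.0051  0.0782] [0.0365 0.0074 0.0782]
plate [0.0036 0.0012 0.1152]
notch [ 0.0358 -0.0077  0.0892] [0.0367 0.0106 0.0892] [0.00455 0.00145 0.0892 ]
rib [0.0039 0.0012 0.0842]
notch outer corners [ 0.047  -0.0133  0.0892] [0.047  0.0162 0.0892]
```

send_rows --plan '[[[0,0,-0.15,0,1],[0,0,-0.15,0,1],[0,0,-0.1,0,1],[0,0,0,0,1]]]'

```text
time_s: 18.4
position: [0.4746, 0.0028, 0.1107]
tcp_rot: [[-0.888, 0.46, -0.001], [0.46, 0.888, 0.0], [0.001, -0.0, -1.0]]
force: [-0.2, -0.2, -1.6]
opening: 0.136
```

send_rows --plan '[[[0,0,-0.1,0,1],[0,0,-0.08,0,1],[0,0,0,0,1],[0,0,0,0,1]]]'

```text
time_s: 18.8
position: [0.475, 0.0027, 0.1057]
tcp_rot: [[-0.888, 0.46, -0.0], [0.46, 0.888, 0.0], [0.0, -0.0, -1.0]]
force: [0.3, 0.3, -2.1]
opening: 0.134
```

send_rows --plan '[[[0,0,-0.05,0,1],[0,0,0,0,1],[0,0,0,0,1]]]'

```text
time_s: 19.1
position: [0.475, 0.0027, 0.1043]
tcp_rot: [[-0.888, 0.46, 0.0], [0.46, 0.888, 0.0], [-0.0, 0.0, -1.0]]
force: [0.1, 0.3, -2.2]
opening: 0.134
```

send_rows --plan '[[[0,0,-0.03,0,1],[0,0,0,0,1],[0,0,0,0,1]]]'

```text
time_s: 19.4
position: [0.4751, 0.0026, 0.1039]
tcp_rot: [[-0.888, 0.46, 0.001], [0.46, 0.888, -0.0], [-0.001, -0.0, -1.0]]
force: [-1.3, 0.1, 5.0]
opening: 0.137
```

Seated (z 0.104, light contact 5 N). Now I turn it clockwise.

send_rows --plan '[[[0,0,0,-0.5,1],[0,0,0,-0.5,1],[0,0,0,-0.5,1],[0,0,0,-0.5,1],[0,0,0,-0.5,1],[0,0,0,-0.5,1],[0,0,0,-0.5,1],[0,0,0,-0.5,1],[0,0,0,-0.5,1],[0,0,0,-0.5,1],[0,0,0,0,1],[0,0,0,0,1]]]'

```text
time_s: 20.6
position: [0.475, 0.0026, 0.1039]
tcp_rot: [[-0.559, 0.829, 0.0], [0.829, 0.559, -0.0], [-0.0, 0.0, -1.0]]
force: [-2.2, -1.0, 6.2]
opening: 0.136
```

```bash
python3 - <<'E'
from h import *
s,d,P=wr("w10"); np.savez("w10.npz",K=d["mtx"],P=P,img=d["img"],R=s["tcp_rot"],t=s["position"])
print(s["time_s"],s["position"],s["opening"],s["force"],s["moment"],np.degrees(np.arctan2(s["tcp_rot"][1,1],s["tcp_rot"][0,1])))
c=cv2.resize(d["img"][95:245,150:350],(800,600),interpolation=cv2.INTER_CUBIC);cv2.imwrite("pics/c10.png",c)
E
```

```text
20.6 [0.47498985 0.00257761 0.10389296] 0.13578748344823088 [-2.21892999 -1.01376323  6.23233756] [-0.00062374  0.11768201  0.02209914] 33.99485561930342
```

View pics/c10.png

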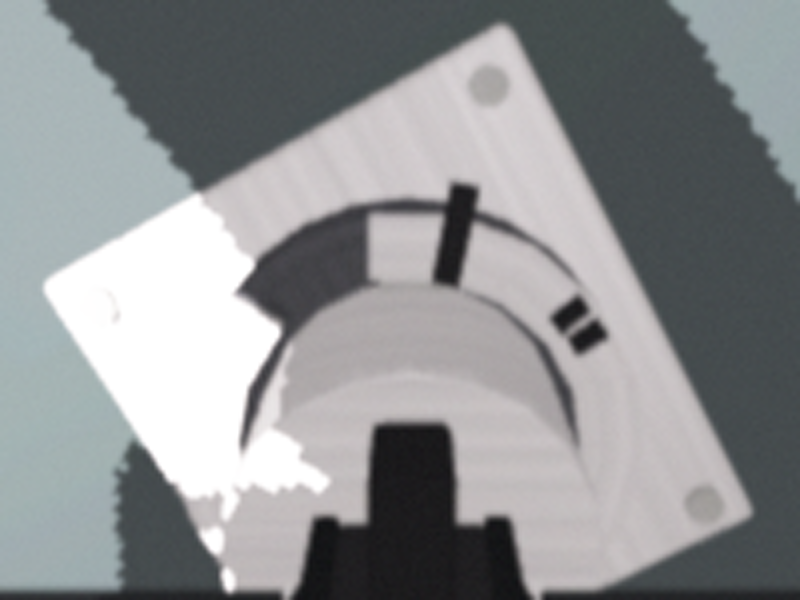

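send_rows --plan '[[[0,0,0,-0.5,1],[0,0,0,-0.5,1],[0,0,0,-0.5,1],[0,0,0,-0.5,1],[0,0,0,0,1],[0,0,0,0,1],[0,0,0,0,1]]]'

```text
time_s: 21.35
position: [0.4747, 0.0026, 0.1039]
tcp_rot: [[-0.383, 0.924, -0.0], [0.924, 0.383, -0.0], [-0.0, -0.0, -1.0]]
force: [-2.4, -0.5, 7.5]
opening: 0.131
```

```bash
python3 - <<'E'
from h import *
s,d,P=wr("w11"); np.savez("w11.npz",K=d["mtx"],P=P,img=d["img"],R=s["tcp_rot"],t=s["position"])
print(s["time_s"],s["position"],s["opening"],s["force"],s["moment"],np.degrees(np.arctan2(s["tcp_rot"][1,1],s["tcp_rot"][0,1])))
c=cv2.resize(d["img"][95:245,150:350],(800,600),interpolation=cv2.INTER_CUBIC);cv2.imwrite("pics/c11.png",c)
e=imaging.capture("side");cv2.imwrite("pics/s11.png",cv2.resize(e["img"][165:255,205:325],(800,600),interpolation=cv2.INTER_CUBIC))
E
```

```text
21.35 [0.47466712 0.00264451 0.10389629] 0.13143810739443346 [-2.41308015 -0.45027299  7.49648116] [-0.07128472  0.21740475  0.0567241 ] 22.544432244848
```

View pics/c11.png

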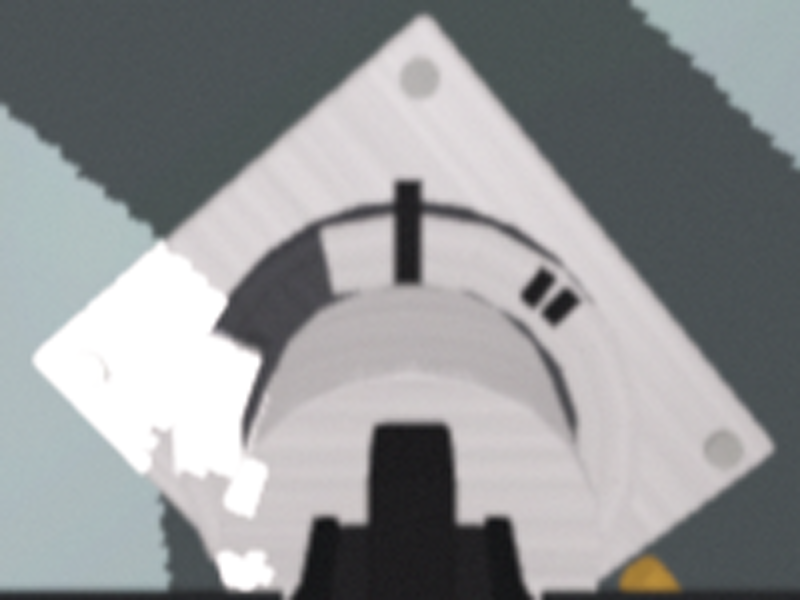

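View pics/s11.png

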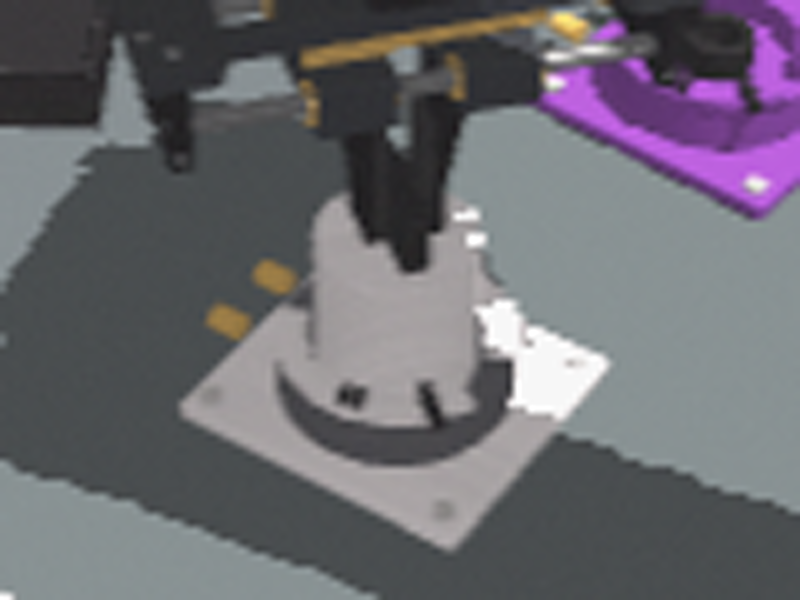

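The bar (column 412) and the half-way rib (column 408, vertical) line up. A short hold to check that it stays put.

send_rows --plan '[[[0,0,0,0,1],[0,0,0,0,1],[0,0,0,0,1],[0,0,0,0,1],[0,0,0,0,1],[0,0,0,0,1],[0,0,0,0,1],[0,0,0,0,1]]]'

```text
time_s: 22.25
position: [0.4746, 0.0027, 0.1039]
tcp_rot: [[-0.383, 0.924, -0.0], [0.924, 0.383, -0.0], [-0.0, -0.0, -1.0]]
force: [-1.5, -0.7, 7.1]
opening: 0.136
```

```bash
python3 - <<'E'
from h import *
s,d,P=wr("w12")
a=cv2.imread("pics/w11.png");print(s["time_s"],s["position"],s["opening"],s["force"],s["moment"],np.degrees(np.arctan2(s["tcp_rot"][1,1],s["tcp_rot"][0,1])),"diff",np.abs(a[130:220,190:310].astype(int)-d["img"][130:220,190:310]).mean())
print(bot.hand_in())
E
```

```text
22.25 [0.47464793 0.00265879 0.10390257] 0.1361483497948892 [-1.49603911 -0.71746792  7.07514662] [-0.0778156   0.29608558  0.02496588] 22.54454634925393 diff 0.8659876543209877
the job is handed in; nothing more can be done
None
```

The job is done and handed in at about 22 s of the 54 s allowed; the hand-in gave no verdict.

- **Slug:** I stood the long brass slug in the nest of the aluminium cell and let go of it. The wrist and side pictures showed it upright in the nest before the lid went on.
- **Lid:** I lowered it with its lugs through the notches until it touched the floor at about 5 N. I then turned it 0.70 rad clockwise. The arm is still gripping the bar and holding it there.

**Last checks:**
- The bar lines up with the half-way rib in the wrist picture to within about 1 pixel, well short of the double lock ribs.
- The gripper turned from 62.6° to 22.5°, which is 0.70 rad.
- An eight-row (0.8 s) hold showed no movement, with about 7 N of down-force and the grip intact.

**Disagreement:** The wrist camera placed things about 1.5–2 mm off from the arm's own readings along one axis. I worked around it by comparing positions within the same picture.

I did not touch the short slug, tray, screwdriver, meter or the blue and purple look-alikes.

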